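Empty the drum polisher into its catch pan

ROBOT

A 7-joint arm with a two-finger parallel gripper is mounted at the origin on a cart in front of the work surface, level with it; the furniture and walls round the work are solid. World frame = base frame: x ahead of the robot, y to its left, z up, the work surface at z = 0. Lengths are in m, angles in rad, forces in N, time in s.
With the tool pointing down it reaches from about 0.425 to 0.95 m from the base axis. Payload 16.7 kg.
Tool frame: the origin (TCP) lies midway between the tips of the shut fingers; the grasp point (between the pads) lies 19 mm behind it; z points along the fingers, y is the line along which they close (so a half turn about z gives the same grasp; the last joint's range is limited). The gripper opens to 94 mm and grips with 3 to 60 N. Pads are 16 mm wide; open, the fingers measure 119 mm over their backs; the gripper's body (75 mm by 177 mm) begins 78 mm behind the grasp point.
Start: joints at [-1.337, 0.426, 0.074, 1.606, -0.034, 1.111, -0.067], TCP at [0.252, 0.626, 0.205] pointing down, gripper open.
Joint ranges: [-2.85, 2.85], [-0.5, 2.14], [-1.23, 1.37], [0.21, 2.46], [-1.02, 4.16], [0.16, 2.05], [-2.73, 2.73]. Speed limits (rad/s): [1.89, 1.89, 2.39, 2.39, 3.01, 3.01, 3.01].

INTERFACE

Orientations are given as a unit quaternion [w, x, y, z].
In Python, from station import bot gives the robot as it stands.
- The arm moves only by the shell command python3 -m pendant 'ROWS'. ROWS is JSON, a list of rows, each a list of 3 entries, a list of its own where there are three numbers: the turn, a rotation vector about the tool's x, y, z in degrees, then the shift along the tool's x, y, z in cm, then the opening, from 0 (shut) to 1 (fully open). A call has exactly 5 rows; each row is the pose to reach, as a shift and turn from the pose commanded when the call began, along the tool's axes at that moment; what a row does not reach only later rows make up. A row lasts 1/8 s, in which the tool goes at most 62.5 mm and 10.7 degrees, less where a joint would pass 70% of its speed; a pose out of reach is approached as far as the arm can. A call with a gripper value outside its range is refused whole. The fingers move at their own pace and stop on an object; the grip force is fixed at half the most. Time passes only in rows, so rows that repeat a pose let the fingers close, or fill a call up. It gives the time, the measured TCP pose, the force, the opening and the grip force at its end, in the units of the state.
- bot.read_state(): the state, without advancing time (a new reading comes with each control period).
- bot.read_camera(name): name is "scene" or "top" or "wrist"; returns (picture, depth): 384x512x3 uint8, red, green, blue; 384x512 float32, m along the optical axis (not along the pixel's ray), 0 where there is no reading.
- bot.camera_info(name): a dict with "intrinsics" (3x3 intrinsics, pixels), "pose" (4x4, takes a point from camera to world coordinates); the wrist camera has in their place "mount" (4x4, takes a point from camera to tool coordinates, whose origin is the TCP and whose axes are the flange's). Camera axes: x right, y down, z forward; pixel columns grow to the right and rows downward; lengths in m; the calibration is good to about 2 mm. A picture is of the moment at which its call begins: read the wrist's pose just before it. camera_info takes no time and is no camera call.
- bot.hand_in(): hands the job in; it is judged then, once.
Trained networks look in the newest picture that a camera, given by its name, has taken for a name from the list of things; names that differ only in an ending like _2 or _b are one class to them, and where a whole thing is asked for, a point or a joint stands for the part that bears it (a point fixed in the world has none). Each returns a list of dicts, best first, with "confidence" (0 to 1); they miss things now and then, are a little off and sometimes report something else, mostly with a low value. They report only what shows in the picture. A call takes as long as a camera call. They do not tell look-alikes from the thing itself.
- bot.spot_in(camera, label): "position" ([x, y, z] in m, in world coordinates, good to about 4 mm: the middle of the surface that is visible of it).
- bot.tip_of(camera, label): "position" ([x, y, z] in m, in world coordinates, good to about 4 mm: a listed point, or the origin of a listed thing).
The state is a dict: "time": time; "q": joint angles; "dq": joint speeds; "tau": joint torques, N m; "eef_pos": TCP position; "orientation": TCP orientation; "contact_force": force on the tool from outside, world axes, zero at the start; "moment": the same for the moment, N m; "opening": finger opening in m; "grip_force": force on a finger pad.
Only numpy, scipy, OpenCV 4.12 (cv2) and the standard library are available. Lean on these libraries where they do the work, as an engineer would, in place of code of your own. Each camera call takes 0.05 s, during which the arm holds its last target. There are 200 camera calls.

TASK

The polished clamp blocks are ready to come out of the drum polisher. Push the empty catch pan fully home under the drum, between the feet and with its handle outward; then draw the locking bolt and tip the drum over by its bar handle until all four blocks have slid out into the pan. Leave the pan there, swing the drum fully upright again and push the bolt fully home, without disturbing the tools and other things on the bench.

Things in the scene. Friction and masses are not known exactly. Their poses are not given: they have to be found in the camera images.
- polisher: Grey stand of a drum polisher, fixed. Origin: on the bench under the drum; x to the front, where the drum empties; y along the tilting axis (at z 170 mm, x 0); z up. Cheeks at y -86 and +86 mm, 70 mm wide, 205 high (the -y one, with the bolt, 230). Feet 18 mm high, inner faces y -78 and +78, x -120 to 100. Crosspiece between the feet, 18 high, stops the pan at x = -30 mm.
- drum (a joint): Tilt of the open steel drum, rad: 0 upright (stop); grows as the mouth swings over towards the polisher's +x; 2.25 mouth down (stop). 110 mm across the floor, 130 across the rim; upright the inner floor is at z 120 mm, the rim at 240; a motor under it reaches down to 65. Stiff: stays where left. Tipped, its lip is 75 mm above the bench. Locked while the bolt is home.
- drum_handle (a point): Middle of the drum's bar handle, on the drum's back: round, 13 mm thick, 70 mm long along the polisher's y. Moves with the drum, 128 mm from the tilting axis; upright at x -110, z 235 mm in the polisher's frame, 46 mm off the drum's wall. It passes over the top as the drum tips, so a gripper pointing down can hold it all the way, the bar turning between the fingers.
- bolt (a joint): Locking bolt, m: 0 = fully home, nose in the fork on the drum's side, drum locked upright; 0.025 = fully drawn, outward along the polisher's -y; clear of the fork from 0.017. Friction (1.5 N) holds it where it is left. It goes home only while the drum is fully upright.
- bolt_knob (a point): Grip point on the bolt's upright round knob, 14 mm thick: the knob's top is 12 mm above this point, the bolt's rod 34 mm below. Bolt home: at x 0, y -128, z 249 mm in the polisher's frame; moves with the bolt.
- pan: Open aluminium catch pan, 190 x 144 x 42 mm, walls 4 mm, 0.35 kg, loose on the bench. Origin: centre of its underside; x along its 190 mm towards the end with the handle; z up.
- pan_handle (a point): Middle of the pan's bar handle: round, 10 mm thick, 80 mm long, along the pan's y axis; at x 140, z 36 mm in the pan's frame, 45 mm out from the end wall.
- pan_seat (a point): Where the pan's origin is when the pan is fully home between the polisher's feet, its plain end against the crosspiece: on the bench, x 65, y 0 mm in the polisher's frame, axes as the polisher's. The pan's x then points as the polisher's x. 6 mm of play on each side between the feet.
- block_0: Aluminium clamp block, 60 x 30 x 22 mm, 0.1 kg, with two dark holes; one of four alike, loose in the drum at the start. Origin: centre of a 60 x 30 face (the underside as first laid); x along its 60 mm, z through its 22 mm.
- block_1: Aluminium clamp block, 60 x 30 x 22 mm, 0.1 kg, with two dark holes; one of four alike, loose in the drum at the start. Origin: centre of a 60 x 30 face (the underside as first laid); x along its 60 mm, z through its 22 mm.
- block_2: Aluminium clamp block, 60 x 30 x 22 mm, 0.1 kg, with two dark holes; one of four alike, loose in the drum at the start. Origin: centre of a 60 x 30 face (the underside as first laid); x along its 60 mm, z through its 22 mm.
- block_3: Aluminium clamp block, 60 x 30 x 22 mm, 0.1 kg, with two dark holes; one of four alike, loose in the drum at the start. Origin: centre of a 60 x 30 face (the underside as first laid); x along its 60 mm, z through its 22 mm.
- tin: Bystander: white round tin, 70 mm across, 102 mm high. Origin: centre of its underside.
- meter: Bystander: hand-held multimeter, 140 x 68 x 43 mm, lying. Origin: centre of the underside.
- jar: Bystander: small white bottle with a cap, 40 mm across, 80 mm high. Origin: centre of its underside.
There are look-alikes about, which are no part of the job. Leave any brown look-alike of the block_2 alone.

How it is judged:
By the outcome, as a careful person would: the job done as asked, in the order asked, and still so for the second after the job is handed in, with the robot touching nothing.
It also fails if it takes over 72 s, if anything falls off the work surface, if the arm or the gripper's body presses on something with over 40 N, if the wrist force passes 120 N, or if a joint passes its speed limit or range.

## Working session

There is one attempt and no reset: what is moved stays moved. The work goes in short steps, Python scripts to look and compute and a shell command to move; the robot and the scene stay as the last step left them, time stands still between calls to the robot, and variables do not carry over. Pictures are saved under pics/ and viewed, at most 10 in all, crops included, and the job is handed in when it is done.

```bash
ls; mkdir -p pics
cat > h.py <<'E'
from station import bot
import numpy as np, cv2
from scipy.spatial.transform import Rotation as R
def tool():
    s=bot.read_state(); w,x,y,z=s['orientation']
    return np.array(s['eef_pos']),R.from_quat([x,y,z,w])
def snap(c,f):
    im,d=bot.read_camera(c); cv2.imwrite('pics/'+f,im[:,:,::-1]); return im,d
def goal(p,yaw=None):
    """shift (cm, tool axes) to TCP p"""
    t,r=tool(); return np.round(r.inv().apply(np.array(p)-t)*100,2)
E
python3 - <<'E'
from h import *
a,_=snap('scene','s0.png'); b,_=snap('top','t0.png')
for c in('scene','top'):
  for l in('polisher','drum_handle','bolt_knob','pan','pan_handle','pan_seat','tin','meter','jar','block_0'):
    print(c,l,[(np.round(o['position'],3).tolist(),round(o['confidence'],2)) for o in bot.tip_of(c,l)[:3]])
t,r=tool();print(t,r.as_matrix().round(3).tolist())
E
```

```text
pics
scene polisher [([0.559, 0.166, 0.003], 0.9)]
scene drum_handle [([0.586, 0.272, 0.232], 0.81)]
scene bolt_knob [([0.435, 0.195, 0.249], 0.63)]
scene pan [([0.462, -0.174, 0.003], 0.78)]
scene pan_handle [([0.423, -0.305, 0.036], 0.82), ([0.462, -0.175, 0.003], 0.22)]
scene pan_seat [([0.55, 0.103, 0.001], 0.95), ([0.424, -0.302, 0.035], 0.67)]
scene tin [([0.438, 0.334, 0.002], 0.92)]
scene meter [([0.549, -0.481, 0.0], 0.86)]
scene jar [([0.398, 0.173, -0.006], 0.7)]
scene block_0 [([0.696, -0.036, -0.002], 0.43)]
top polisher [([0.559, 0.167, 0.001], 0.72)]
top drum_handle [([0.586, 0.273, 0.232], 0.72)]
top bolt_knob [([0.545, -0.481, -0.003], 0.66), ([0.437, 0.197, 0.252], 0.4)]
top pan [([0.459, -0.171, -0.002], 0.95)]
top pan_handle [([0.42, -0.305, 0.036], 0.58)]
top pan_seat []
top tin [([0.434, 0.334, 0.002], 0.82)]
top meter [([0.548, -0.48, -0.004], 0.68), ([0.561, 0.149, 0.143], 0.59)]
top jar [([0.542, 0.17, 0.121], 0.74), ([0.401, 0.172, -0.002], 0.41)]
top block_0 [([0.56, 0.148, 0.144], 0.69), ([0.699, -0.037, 0.003], 0.49), ([0.541, 0.166, 0.122], 0.39)]
[0.25214824 0.626087   0.2054539 ] [[-0.928, 0.374, -0.0], [0.374, 0.928, -0.0], [-0.0, -0.0, -1.0]]
```

View pics/s0.png

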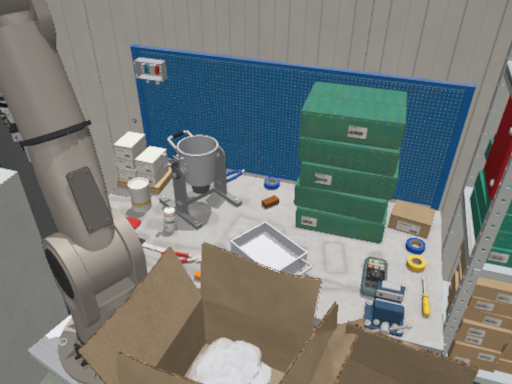

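View pics/t0.png

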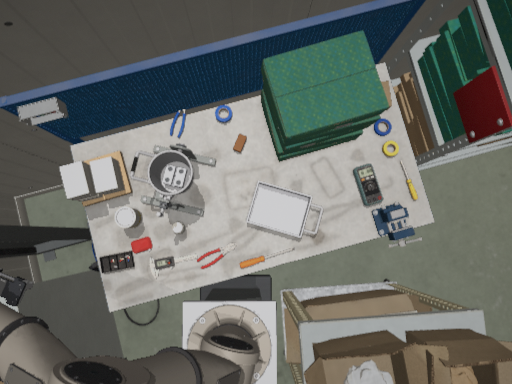

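The views agree: polisher at about (0.559, 0.166), with its front facing world −y. The pan at (0.46, −0.17) is nearly aligned with it. The only brown block look-alike lies on the bench at top-view pixel (240,143). First I'll swing over to the pan, staying high.

Run:
```python
from h import *
t,r=tool()
for p in [(.36,.5,.4),(.52,.28,.42),(.53,0,.42),(.4215,-.305,.2)]:
    print(p,np.round(r.inv().apply(np.array(p)-t)*100,1)); t=np.array(p)
```

```text
(0.36, 0.5, 0.4) [-14.7  -7.7 -19.5]
(0.52, 0.28, 0.42) [-23.1 -14.4  -2. ]
(0.53, 0, 0.42) [-11.4 -25.6   0. ]
(0.4215, -0.305, 0.2) [ -1.3 -32.3  22. ]
```

```bash
python3 -m pendant '[[[0,0,0],[0,0,-6],1],[[0,0,0],[-2,-1,-12],1],[[0,0,-2],[-6,-3,-16],1],[[0,0,-4],[-10.5,-5.5,-19.5],0.5],[[0,0,-5.4],[-14.7,-7.7,-19.5],0.4]]'; python3 -c "
from h import *
print(goal((.52,.28,.42)),tool()[1].as_matrix().round(3).tolist(),np.round(bot.read_state()['q'],2))"
```

```text
time: 1.72
eef_pos: [0.3613, 0.499, 0.4037]
orientation: [0.001, 0.143, 0.99, 0.002]
contact_force: [0.8, 1.2, -1.2]
opening: 0.0775
grip_force: 0.0
[-21.44 -16.48  -1.69] [[-0.959, 0.284, 0.002], [0.284, 0.959, 0.004], [-0.001, 0.005, -1.0]] [-1.16  0.22  0.14  1.47 -0.03  1.45  0.26]
```

```bash
python3 -m pendant '[[[0,0,0],[-4.3,-3.3,-0.5],0.4],[[0,0,0],[-9,-7,-1],0.4],[[0,0,0],[-13.5,-10.5,-1.5],0.4],[[0,0,0],[-18,-13.8,-1.7],0.4],[[0,0,0],[-21.4,-16.5,-1.7],0.4]]'
python3 -m pendant '[[[0,0,0],[-1.8,-5.5,0],0.4],[[0,0,0],[-3.5,-11,0],0.4],[[0,0,0],[-5.3,-16.5,0],0.4],[[0,0,0],[-7,-22,0],0.4],[[0,0,0],[-8.8,-26.5,0],0.4]]'; python3 -c "
from h import *
print(goal((.4215,-.305,.15)),tool()[1].as_matrix().round(3).tolist(),np.round(bot.read_state()['q'],2))"
```

```text
time: 2.35
eef_pos: [0.5192, 0.2784, 0.4179]
orientation: [0.0, 0.145, 0.989, 0.0]
contact_force: [0.9, 1.2, 0.0]
opening: 0.0377
grip_force: 0.0
time: 2.98
eef_pos: [0.5265, -0.0008, 0.4179]
orientation: [0.0, 0.144, 0.99, 0.0]
contact_force: [0.4, 1.4, -0.2]
opening: 0.0375
grip_force: 0.0
[  1.39 -32.17  26.76] [[-0.958, 0.286, 0.001], [0.286, 0.958, 0.001], [-0.001, 0.001, -1.0]] [-0.59  0.04  0.5   1.65 -0.02  1.46  1.19]
```

```bash
python3 -m pendant '[[[0,0,0],[0.2,-5.5,3],0.4],[[0,0,0],[0.4,-11,6],0.4],[[0,0,0],[0.6,-16.5,9],0.4],[[0,0,0],[0.9,-22,12],0.4],[[0,0,0],[1.1,-27,15],0.4]]'
python3 -m pendant '[[[0,0,0],[0.1,-2.5,4],0.4],[[0,0,0],[0.2,-5.2,9],0.4],[[0,0,0],[0.3,-5.2,11.8],0.4],[[0,0,0],[0.3,-5.2,11.8],0.4],[[0,0,0],[0.3,-5.2,11.8],0.4]]'; python3 -c "
from h import *
t,r=tool();im,d=snap('wrist','w1.png')
print([o for o in bot.tip_of('wrist','pan_handle')],[o for o in bot.tip_of('wrist','pan')],t,r.as_matrix().round(3).tolist(),np.round(bot.read_state()['q'],2))"
```

```text
time: 3.6
eef_pos: [0.4386, -0.2557, 0.267]
orientation: [0.001, 0.144, 0.99, 0.0]
contact_force: [2.1, 0.7, 0.4]
opening: 0.0375
grip_force: 0.0
time: 4.22
eef_pos: [0.4225, -0.3033, 0.1507]
orientation: [0.001, 0.144, 0.99, -0.0]
contact_force: [-0.9, -0.8, -0.2]
opening: 0.0377
grip_force: 0.0
[{'position': [0.4256, -0.3009, 0.0358], 'confidence': 0.93}] [{'position': [0.4628, -0.1651, -0.0011], 'confidence': 0.63}] [ 0.42247253 -0.30325103  0.1506648 ] [[-0.959, 0.284, 0.001], [0.284, 0.959, -0.0], [-0.001, -0.0, -1.0]] [-0.13  0.29  0.75  2.04 -0.25  0.9   2.04]
```

View pics/w1.png

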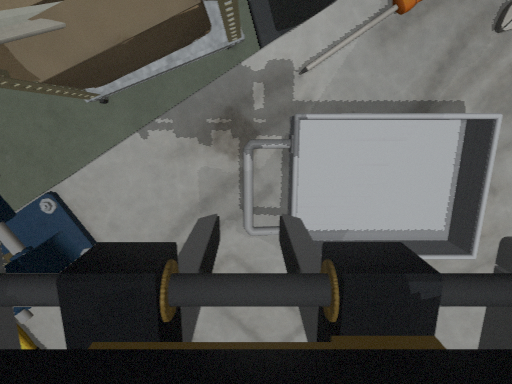

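The handle bar is upright at pixel (248,188), lies between the fingers and is square to the tool, so I'll descend and grip.

```bash
python3 -m pendant '[[[0,0,0],[0,0.1,6],0.4],[[0,0,0],[0,0.1,12],0.4],[[0,0,0],[0,0.1,13.3],0.4],[[0,0,0],[0,0.1,13.3],0],[[0,0,0],[0,0.1,13.3],0]]'; python3 -m pendant '[[[0,0,0],[0,0,0],0],[[0,0,0],[0,0,0],0],[[0,0,0],[0,0,0],0],[[0,0,0],[0,0,0],0],[[0,0,0],[0,0,0],0]]';python3 - <<'E'
from h import *
t,r=tool()
bot.read_camera('top');bot.read_camera('scene')
for c in('top','scene'):
  for l in ('pan','pan_handle','polisher','drum_handle','bolt_knob'):
    print(c,l,[(np.round(o['position'],3).tolist(),round(o['confidence'],2)) for o in bot.tip_of(c,l)[:2]])
print(t,r.as_matrix().round(3).tolist())
E
```

```text
time: 5.0
eef_pos: [0.4234, -0.3029, 0.0186]
orientation: [0.001, 0.144, 0.99, -0.0]
contact_force: [0.5, -0.7, 0.1]
opening: 0.0216
grip_force: 0.0
time: 5.62
eef_pos: [0.4231, -0.3031, 0.0177]
orientation: [0.001, 0.144, 0.99, -0.001]
contact_force: [0.9, -2.5, 8.8]
opening: 0.0089
grip_force: 30.0
top pan [([0.462, -0.167, 0.001], 0.87), ([0.438, 0.195, 0.254], 0.43)]
top pan_handle []
top polisher [([0.561, 0.166, -0.002], 0.96)]
top drum_handle [([0.591, 0.275, 0.238], 0.75)]
top bolt_knob [([0.437, 0.193, 0.251], 0.65), ([0.588, 0.276, 0.233], 0.23)]
scene pan [([0.461, -0.171, 0.004], 0.96)]
scene pan_handle [([0.421, -0.3, 0.031], 0.64)]
scene polisher [([0.562, 0.166, 0.0], 0.81), ([0.434, 0.194, 0.248], 0.24)]
scene drum_handle [([0.588, 0.274, 0.232], 0.92)]
scene bolt_knob [([0.438, 0.195, 0.247], 0.5)]
[ 0.42305254 -0.30306849  0.01772539] [[-0.959, 0.285, 0.002], [0.285, 0.959, -0.001], [-0.003, -0.001, -1.0]]
```

```bash
python3 -m pendant '[[[0,0,-0.5],[-0.3,2,0],0],[[0,0,-1],[-0.6,5,0],0],[[0,0,-1.6],[-1,8.5,0],0],[[0,0,-2.2],[-1.4,11.5,0],0],[[0,0,-2.5],[-1.6,13,0],0]]';python3 - <<'E'
from h import *
t,r=tool()
bot.read_camera('top');bot.read_camera('scene');im,d=snap('top','t1.png')
for c in('top','scene'):
  for l in ('pan','pan_handle'):
    print(c,l,[(np.round(o['position'],3).tolist(),round(o['confidence'],2)) for o in bot.tip_of(c,l)[:2]])
print(t,r.as_matrix().round(3).tolist(),goal((.5124,-.033,.0175)))
cv2.imwrite('pics/t1.png',cv2.resize(im[100:260,110:340,::-1],None,fx=3,fy=3))
E
```

```text
time: 6.85
eef_pos: [0.4759, -0.1822, 0.0178]
orientation: [0.001, 0.122, 0.993, -0.001]
contact_force: [-3.2, -9.4, 12.7]
opening: 0.0091
grip_force: 30.0
top pan [([0.508, -0.044, 0.0], 0.59)]
top pan_handle []
scene pan [([0.507, -0.049, 0.004], 0.73), ([0.401, 0.172, -0.002], 0.37)]
scene pan_handle [([0.476, -0.181, 0.036], 0.86)]
[ 0.47586782 -0.18216103  0.01780404] [[-0.97, 0.242, 0.003], [0.242, 0.97, -0.001], [-0.003, -0.001, -1.0]] [-1.000e-02  1.535e+01 -4.000e-02]
```

View pics/t1.png

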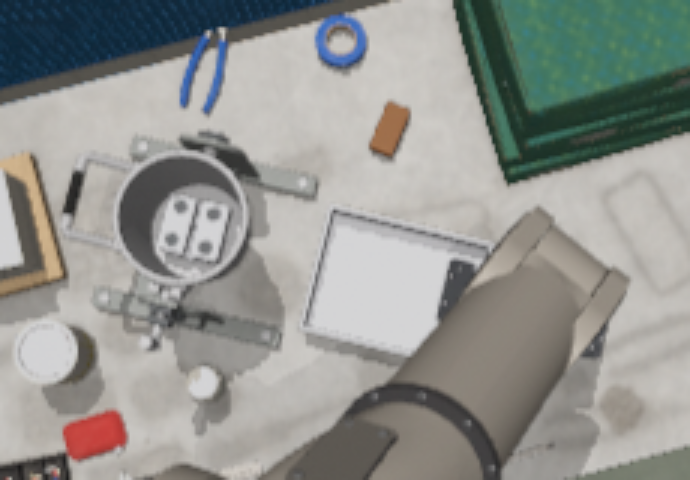

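The pan is lined up with the gap between the feet (crop: foot ends at (313,186) and (277,336), pan corners at (335,208) and (303,330)). It sits about 1–2 mm toward −y. I'll slide it in.

```bash
python3 -m pendant '[[[0,0,0],[-0.1,2,-0.1],0],[[0,0,0],[-0.1,4.5,-0.1],0],[[0,0,0],[-0.1,7,-0.1],0],[[0,0,0],[-0.1,9.5,-0.1],0],[[0,0,0],[-0.1,12,-0.1],0]]';python3 -m pendant '[[[0,0,0],[0,1.5,0],0],[[0,0,0],[0,2.4,0],0],[[0,0,0],[0,3,0],0],[[0,0,0],[0,3.3,0],0],[[0,0,0],[0,3.4,0],0]]'
python3 - <<'E'
from h import *
t,r=tool()
bot.read_camera('top');bot.read_camera('scene')
for c in('top','scene'):
  for l in ('pan','pan_handle'):
    print(c,l,[(np.round(o['position'],3).tolist(),round(o['confidence'],2)) for o in bot.tip_of(c,l)[:2]])
print(t,r.as_matrix().round(3).tolist(),goal((.5124,-.033,.0175)))
E
```

```text
time: 7.82
eef_pos: [0.5046, -0.0673, 0.018]
orientation: [0.0, 0.123, 0.992, -0.001]
contact_force: [-1.7, -9.1, 11.7]
opening: 0.0088
grip_force: 30.0
time: 8.45
eef_pos: [0.5126, -0.0349, 0.0179]
orientation: [0.0, 0.123, 0.992, -0.001]
contact_force: [-3.0, -9.6, 11.1]
opening: 0.0085
grip_force: 30.0
top pan [([0.547, 0.102, -0.003], 0.82)]
top pan_handle []
scene pan [([0.546, 0.099, 0.003], 0.95)]
scene pan_handle [([0.514, -0.033, 0.034], 0.55)]
[ 0.51261634 -0.0349018   0.01790147] [[-0.97, 0.244, 0.0], [0.244, 0.97, -0.002], [-0.001, -0.002, -1.0]] [0.07 0.18 0.04]
```

```bash
python3 -m pendant '[[[0,0,0],[0,0.1,-0.1],0],[[0,0,0],[0,0.2,-0.1],0],[[0,0,0],[0,0.3,-0.1],0],[[0,0,0],[0,0.3,-0.1],0],[[0,0,0],[0,0.3,-0.1],0]]';python3 -m pendant '[[[0,0,0],[0,0.1,0],0],[[0,0,0],[0,0.2,0],0],[[0,0,0],[0,0.3,0],0],[[0,0,0],[0,0.3,0],0],[[0,0,0],[0,0.3,0],0]]'
```

```text
time: 9.38
eef_pos: [0.5132, -0.0335, 0.0186]
orientation: [0.0, 0.124, 0.992, -0.002]
contact_force: [0.7, -17.5, 0.5]
opening: 0.0089
grip_force: 30.0
time: 10.0
eef_pos: [0.5143, -0.0333, 0.0188]
orientation: [0.001, 0.125, 0.992, -0.003]
contact_force: [1.4, -32.1, 2.3]
opening: 0.009
grip_force: 30.0
```

The force climbed to 32 N with almost no motion, at polisher x ≈ 0.205, so the pan is against the crosspiece. I'll release, rise and go over to the bolt.

```bash
python3 -m pendant '[[[0,0,0],[0,-0.3,0],0.3],[[0,0,0],[0,-0.4,0],0.4],[[0,0,0],[0,-0.4,0],0.4],[[0,0,0],[0,-0.4,-3],0.4],[[0,0,0],[0,-0.4,-8],0.4]]';python3 -m pendant '[[[0,0,0],[0,0,-6],0.4],[[0,0,0],[0,0,-12],0.4],[[0,0,0],[0,0,-18],0.4],[[0,0,0],[0,0,-24],0.4],[[0,0,0],[1,1.5,-28],0.4]]'
python3 - <<'E'
from h import *
print(goal((.437,.197,.36)))
bot.read_camera('top');bot.read_camera('scene')
for c in('top','scene'):
  for l in ('pan','pan_handle'):
    print(c,l,[(np.round(o['position'],3).tolist(),round(o['confidence'],2)) for o in bot.tip_of(c,l)[:2]])
E
```

```text
time: 10.62
eef_pos: [0.5122, -0.0308, 0.0984]
orientation: [-0.001, 0.122, 0.993, -0.001]
contact_force: [1.4, 1.1, 0.1]
opening: 0.0378
grip_force: 0.0
time: 11.25
eef_pos: [0.5073, -0.0146, 0.3812]
orientation: [0.001, 0.123, 0.992, 0.001]
contact_force: [0.7, 0.4, -0.7]
opening: 0.0377
grip_force: 0.0
[11.98 18.8   2.13]
top pan [([0.548, 0.102, -0.001], 0.57)]
top pan_handle []
scene pan [([0.548, 0.098, 0.002], 0.83)]
scene pan_handle [([0.513, -0.032, 0.033], 0.89), ([0.546, -0.48, -0.002], 0.17)]
```

```bash
python3 -m pendant '[[[0,0,0],[2.8,4.4,0.3],0.4],[[0,0,0],[5.8,9.2,0.8],0.4],[[0,0,0],[9,14,1.4],0.4],[[0,0,0],[12,18.8,2.1],0.4],[[0,0,0],[12,18.8,2.1],0.4]]'
python3 - <<'E'
from h import *
import time
t,r=tool();im,d=snap('wrist','w2.png')
for l in('bolt_knob','drum_handle','polisher'): print(l,[(np.round(o['position'],4).tolist(),round(o['confidence'],2)) for o in bot.tip_of('wrist',l)[:3]])
for c in('top','scene'):
    bot.read_camera(c);print(c,[(np.round(o['position'],4).tolist(),round(o['confidence'],2)) for o in bot.tip_of(c,'bolt_knob')[:2]])
print(t,r.as_matrix().round(3).tolist(),goal((.437,.197,.232)),np.round(bot.read_state()['q'],2))
E
```

```text
time: 12.18
eef_pos: [0.4343, 0.2006, 0.3554]
orientation: [-0.001, 0.119, 0.993, -0.002]
contact_force: [-0.0, -0.9, 0.2]
opening: 0.0375
grip_force: 0.0
bolt_knob [([0.4351, 0.1964, 0.2488], 0.92), ([0.569, 0.185, 0.1422], 0.53)]
drum_handle []
polisher [([0.5628, 0.1687, -0.0026], 0.6), ([0.5461, 0.1698, 0.121], 0.23)]
top []
scene [([0.4363, 0.1945, 0.2493], 0.65)]
[0.43429432 0.20063142 0.35541741] [[-0.971, 0.237, -0.003], [0.237, 0.971, -0.003], [0.002, -0.003, -1.0]] [-0.03  0.04 12.55] [-1.14 -0.05  0.57  1.84  0.03  1.34  0.75]
```

View pics/w2.png

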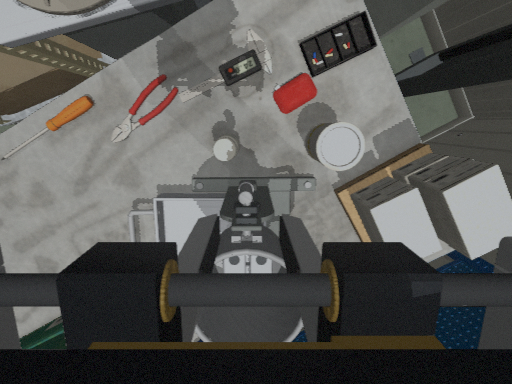

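The knob at pixel (246,190) is centred between the fingers, and the pan is seated between the feet. I'll descend and grip it.

```bash
python3 -m pendant '[[[0,0,0],[0,-0.1,5],0.4],[[0,0,0],[0,-0.1,9],0.4],[[0,0,0],[0,-0.1,12.3],0.4],[[0,0,0],[0,-0.1,12.3],0.2],[[0,0,0],[0,-0.1,12.3],0]]';python3 -m pendant '[[[0,0,0],[0,0,0],0],[[0,0,0],[0,0,0],0],[[0,0,0],[0.5,0,0],0],[[0,0,0],[1,0,0],0],[[0,0,0],[1.5,0,0],0]]';python3 -m pendant '[[[0,0,0],[0.5,0,0],0],[[0,0,0],[1.0,0,0],0],[[0,0,0],[1.1,0,0],0],[[0,0,0],[1.2,0,0],0],[[0,0,0],[1.2,0,0],0]]'
```

```text
time: 13.2
eef_pos: [0.4368, 0.1966, 0.2358]
orientation: [0.0, 0.122, 0.992, 0.0]
contact_force: [0.2, -0.4, -0.4]
opening: 0.021
grip_force: 0.0
time: 13.82
eef_pos: [0.4222, 0.1995, 0.2358]
orientation: [0.001, 0.123, 0.992, 0.0]
contact_force: [-0.6, -8.3, 6.4]
opening: 0.0133
grip_force: 30.0
time: 14.45
eef_pos: [0.412, 0.2019, 0.2358]
orientation: [0.002, 0.123, 0.992, 0.0]
contact_force: [10.5, -10.0, -2.1]
opening: 0.0136
grip_force: 30.0
```

The bolt is drawn against its stop (25 mm, force rising). I'll release it and go to the drum handle.

```bash
python3 -m pendant '[[[0,0,0],[0,0,0],0.3],[[0,0,0],[0,0,0],0.4],[[0,0,0],[0,0,0],0.4],[[0,0,0],[0,0,-4],0.4],[[0,0,0],[0,0,-10],0.4]]';python3 -c "
from h import *
print(goal((.5876,.2727,.36)),tool()[1].as_matrix().round(3).tolist())
for c in('top','scene'):
    bot.read_camera(c)
    for l in ('bolt_knob','drum_handle'):print(c,l,[(np.round(o['position'],4).tolist(),round(o['confidence'],2)) for o in bot.tip_of(c,l)[:2]])
"
```

```text
time: 15.08
eef_pos: [0.4091, 0.2027, 0.335]
orientation: [-0.001, 0.122, 0.993, -0.001]
contact_force: [0.2, 0.8, 0.1]
opening: 0.0377
grip_force: 0.0
[-15.62  11.11  -2.55] [[-0.97, 0.242, -0.002], [0.242, 0.97, -0.002], [0.001, -0.002, -1.0]]
top bolt_knob [([0.4165, 0.1995, 0.2535], 0.51)]
top drum_handle [([0.5895, 0.2741, 0.2332], 0.77)]
scene bolt_knob [([0.4108, 0.2009, 0.2455], 0.45)]
scene drum_handle [([0.5901, 0.2716, 0.2386], 0.87)]
```

```bash
python3 -m pendant '[[[0,0,0],[-3,1,-2.5],0.3],[[0,0,0],[-7.5,4,-3],0.3],[[0,0,0],[-12,7.5,-3],0.3],[[0,0,0],[-15.7,11.1,-2.6],0.3],[[0,0,0],[-15.7,11.1,-2.6],0.3]]'
python3 - <<'E'
from h import *
bot.read_camera('top')
t,r=tool();im,d=snap('wrist','w3.png')
for c in('wrist','top'):
  for l in('bolt_knob','drum_handle'): print(l,[(np.round(o['position'],4).tolist(),round(o['confidence'],2)) for o in bot.tip_of(c,l)[:3]])
print(t,r.as_matrix().round(3).tolist(),goal((.5876,.2727,.216)))
E
```

```text
time: 16.0
eef_pos: [0.5903, 0.2742, 0.356]
orientation: [-0.001, 0.122, 0.993, -0.003]
contact_force: [-0.5, -0.6, -0.1]
opening: 0.0282
grip_force: 0.0
bolt_knob [([0.4131, 0.2037, 0.2491], 0.56)]
drum_handle [([0.5862, 0.2732, 0.2351], 0.91)]
bolt_knob [([0.5887, 0.2733, 0.2371], 0.73), ([0.4136, 0.2004, 0.2536], 0.63)]
drum_handle [([0.5901, 0.2744, 0.2326], 0.71)]
[0.58940731 0.27280752 0.35725432] [[-0.97, 0.243, -0.003], [0.243, 0.97, -0.005], [0.002, -0.005, -1.0]] [1.000e-01 1.000e-02 1.451e+01]
```

View pics/w3.png

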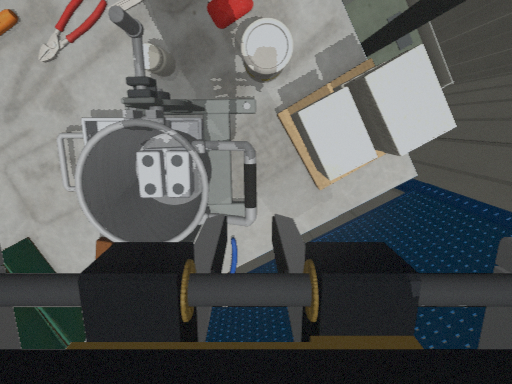

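The bar is at pixel (250,187), centred and parallel. Before I descend, I'll check the height of the white boxes next to it.

Run:
```python
from h import *
im,d=bot.read_camera('top');i=bot.camera_info('top');K=np.array(i['intrinsics']);T=np.array(i['pose'])
v,u=np.mgrid[:384,:512];P=np.stack([(u-K[0,2])/K[0,0]*d,(v-K[1,2])/K[1,1]*d,d],-1)@T[:3,:3].T+T[:3,3]
for uu,vv in[(75,180),(104,174),(120,165),(130,170)]:print(uu,vv,P[vv,uu].round(3))
```

```text
75 180 [0.474 0.234 0.799]
104 174 [0.487 0.19  0.779]
120 165 [0.615 0.37  0.033]
130 170 [0.602 0.344 0.001]
```

Run:
```python
from h import *
t,r=tool()
im,d=bot.read_camera('wrist');i=bot.camera_info('wrist');K=np.array(i['intrinsics']);T=np.array(i['mount'])
v,u=np.mgrid[:384,:512];P=np.stack([(u-K[0,2])/K[0,0]*d,(v-K[1,2])/K[1,1]*d,d],-1)@T[:3,:3].T+T[:3,3]
P=r.apply(P.reshape(-1,3)).reshape(P.shape)+t
for uu,vv in[(340,130),(315,110),(410,100),(375,60),(250,187)]:print(uu,vv,P[vv,uu].round(3))
```

```text
340 130 [0.565 0.406 0.127]
315 110 [0.532 0.378 0.127]
410 100 [0.547 0.477 0.176]
375 60 [ 0.403  0.885 -0.856]
250 187 [0.589 0.274 0.241]
```

```bash
python3 -m pendant '[[[0,0,0],[0,0,5],0.3],[[0,0,0],[0,0,10],0.3],[[0,0,0],[0,0,14],0.3],[[0,0,0],[0,0,14],0.2],[[0,0,0],[0,0,14],0]]';python3 -m pendant '[[[0,0,0],[0,0,0],0],[[0,0,0],[0,0,0],0],[[0,0,0],[0,0,0],0],[[0,0,0],[0,0,0],0],[[0,0,0],[0,0,0],0]]'
python3 - <<'E'
from h import *
t,r=tool();print(t)
# offsets (tool y = -x_pol, tool z = -z) in cm from upright for tilts
for th in np.r_[np.arange(0,2.26,.125),2.25]:
    a=np.arctan2(65,-110)-th;R0=np.hypot(110,65)
    print(round(th,3),np.round([-(R0*np.cos(a)+110)/10,-(R0*np.sin(a)-65)/10],2))
E
```

```text
time: 17.02
eef_pos: [0.5898, 0.2729, 0.2225]
orientation: [0.001, 0.122, 0.993, 0.001]
contact_force: [-2.7, -1.4, -1.8]
opening: 0.0127
grip_force: 28.2
time: 17.65
eef_pos: [0.5898, 0.273, 0.2222]
orientation: [0.001, 0.122, 0.993, 0.001]
contact_force: [-3.1, -0.6, 8.7]
opening: 0.0118
grip_force: 30.0
[0.58980262 0.27302038 0.22224396]
0.0 [-0. -0.]
0.125 [-0.9  -1.32]
0.25 [-1.95 -2.52]
0.375 [-3.15 -3.58]
0.5 [-4.46 -4.48]
0.625 [-5.88 -5.21]
0.75 [-7.38 -5.75]
0.875 [-8.94 -6.11]
1.0 [-10.53  -6.27]
1.125 [-12.12  -6.23]
1.25 [-13.7   -5.99]
1.375 [-15.24  -5.55]
1.5 [-16.71  -4.93]
1.625 [-18.09  -4.13]
1.75 [-19.36  -3.17]
1.875 [-20.5   -2.05]
2.0 [-21.49  -0.8 ]
2.125 [-22.32   0.57]
2.25 [-22.97   2.02]
2.25 [-22.97   2.02]
```

```bash
python3 -m pendant '[[[0,0,0],[0,-0.9,-1.3],0],[[0,0,0],[0,-1.95,-2.5],0],[[0,0,0],[0,-3.15,-3.6],0],[[0,0,0],[0,-4.45,-4.5],0],[[0,0,0],[0,-5.9,-5.2],0]]'
```

```text
time: 18.27
eef_pos: [0.5766, 0.2184, 0.2756]
orientation: [0.002, 0.121, 0.993, 0.003]
contact_force: [2.4, 10.6, 9.6]
opening: 0.0122
grip_force: 30.0
```

```bash
python3 -m pendant '[[[0,0,0],[0,-1.5,-0.55],0],[[0,0,0],[0,-3.05,-0.9],0],[[0,0,0],[0,-4.65,-1.05],0],[[0,0,0],[0,-6.2,-1],0],[[0,0,0],[0,-7.8,-0.8],0]]'
python3 - <<'E'
from h import *
t,r=tool(); o=np.array([.561,.166,.17]); ux=np.array([-.242,-.97,0])
d=t+[0,0,.019]-o; x=d@ux; z=d[2]; print(t,x,z,np.hypot(x,z), 'tilt',np.arctan2(65,-110)-np.arctan2(z,x))
bot.read_camera('scene')
print([(np.round(q['position'],4).tolist(),round(q['confidence'],2)) for q in bot.tip_of('scene','drum_handle')[:2]])
E
```

```text
time: 18.9
eef_pos: [0.5572, 0.1406, 0.2824]
orientation: [0.002, 0.122, 0.993, 0.002]
contact_force: [4.6, 4.8, 3.8]
opening: 0.0121
grip_force: 30.0
[0.55719789 0.14056855 0.28244675] 0.02558862001465556 0.13144675132306852 0.13391424833692286 tilt 1.229352608764711
[([0.557, 0.1395, 0.2947], 0.94), ([0.5137, -0.0302, 0.0338], 0.31)]
```

```bash
python3 -m pendant '[[[0,0,0],[0,-1.5,0.45],0],[[0,0,0],[0,-3,1.05],0],[[0,0,0],[0,-4.4,1.85],0],[[0,0,0],[0,-5.65,2.8],0],[[0,0,0],[0,-6.8,3.95],0]]'; python3 -m pendant '[[[0,0,0],[0,-0.5,0.6],0],[[0,0,0],[0,-1,1.25],0],[[0,0,0],[0,-1.4,1.9],0],[[0,0,0],[0,-1.8,2.6],0],[[0,0,0],[0,-2.15,3.3],0]]'
python3 - <<'E'
from h import *
t,r=tool(); o=np.array([.561,.166,.17]); ux=np.array([-.242,-.97,0])
d=t+[0,0,.025]-o; x=d@ux; z=d[2]; print(t,x,z,np.hypot(x,z), 'tilt',np.arctan2(65,-110)-np.arctan2(z,x))
im,_=snap('scene','s1.png');cv2.imwrite('pics/s1.png',cv2.resize(im[100:300,100:340,::-1],None,fx=3,fy=3))
for l in('block_0','pan'):print([(np.round(q['position'],4).tolist(),round(q['confidence'],2)) for q in bot.spot_in('scene',l)])
E
```

```text
time: 19.62
eef_pos: [0.5405, 0.0743, 0.2419]
orientation: [0.001, 0.122, 0.993, 0.001]
contact_force: [3.9, 3.4, 3.9]
opening: 0.0119
grip_force: 30.0
time: 20.25
eef_pos: [0.5345, 0.053, 0.2077]
orientation: [0.0, 0.122, 0.993, 0.0]
contact_force: [5.0, 2.0, 3.4]
opening: 0.012
grip_force: 30.0
[0.53447125 0.05300293 0.20766861] 0.11602711583373838 0.06266860560579637 0.13186980601058984 tilt 2.112658029557716
[([0.5265, 0.0515, 0.0258], 0.54), ([0.543, 0.0593, 0.0566], 0.52), ([0.4219, 0.3191, 0.0693], 0.5), ([0.6887, -0.0414, 0.0212], 0.49), ([0.5204, 0.0991, 0.0415], 0.48)]
[([0.5468, 0.0783, 0.02], 0.94), ([0.4098, 0.1975, 0.2258], 0.37), ([0.5055, 0.155, 0.1797], 0.19)]
```

View pics/s1.png

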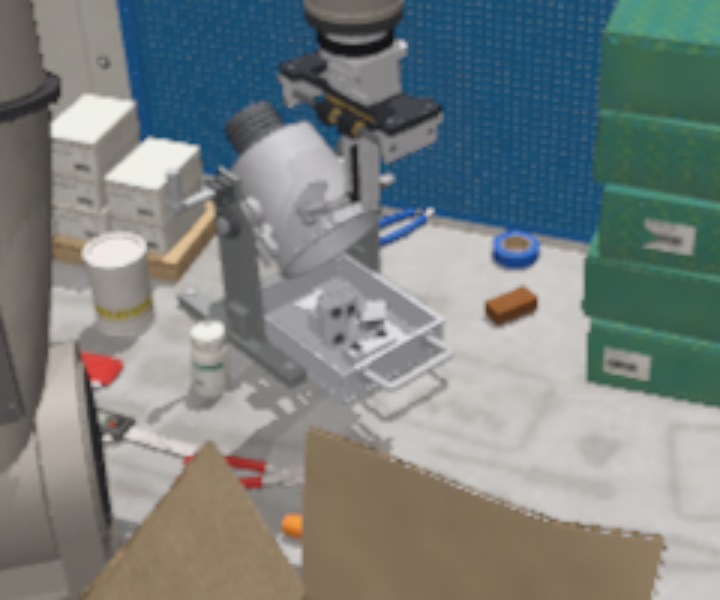

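At least three blocks lie in the pan, around crop (350,315). The drum is at about 2.1 rad, so I'll go on to the stop and count.

```bash
python3 -m pendant '[[[0,0,0],[0,-0.2,0.4],0],[[0,0,0],[0,-0.4,0.9],0],[[0,0,0],[0,-0.6,1.4],0],[[0,0,0],[0,-0.7,1.7],0],[[0,0,0],[0,-0.7,1.7],0]]'
python3 - <<'E'
from h import *
t,r=tool(); print(t)
im,_=snap('scene','s2.png');cv2.imwrite('pics/s2.png',cv2.resize(im[170:250,180:260,::-1],None,fx=7,fy=7,interpolation=cv2.INTER_CUBIC))
for l in('block_0',):print([(np.round(q['position'],4).tolist(),round(q['confidence'],2)) for q in bot.spot_in('scene',l)])
E
```

```text
time: 21.02
eef_pos: [0.5358, 0.0496, 0.1935]
orientation: [0.003, 0.121, 0.993, 0.003]
contact_force: [5.5, 18.3, 34.0]
opening: 0.0121
grip_force: 30.0
[0.53576995 0.0495592  0.19349993]
[([0.5253, 0.0938, 0.0455], 0.61), ([0.5234, 0.0509, 0.0259], 0.57), ([0.6846, -0.0406, 0.0223], 0.55), ([0.5351, 0.1271, 0.0253], 0.49), ([0.542, 0.0571, 0.0496], 0.41)]
```

View pics/s2.png

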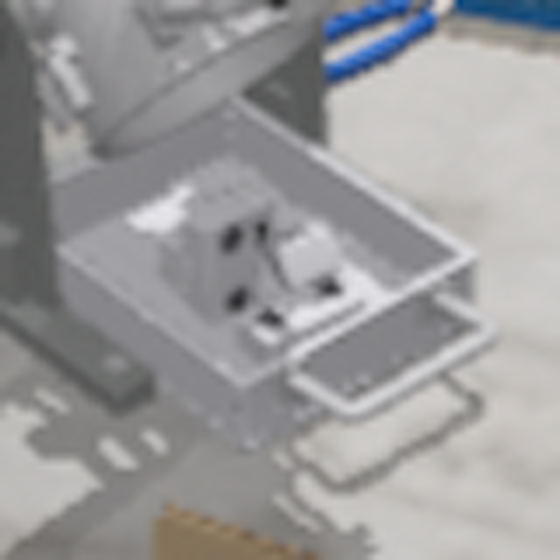

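Four separate blocks are detected in the pan, and the drum is at its stop. I'll swing it back.

```bash
python3 -m pendant '[[[0,0,0],[0,1.05,-2.4],0],[[0,0,0],[0,1.85,-3.75],0],[[0,0,0],[0,2.85,-5],0],[[0,0,0],[0,4,-6.1],0],[[0,0,0],[0,5.25,-7.1],0]]'; python3 -m pendant '[[[0,0,0],[0,1.4,-0.8],0],[[0,0,0],[0,2.85,-1.4],0],[[0,0,0],[0,4.4,-1.85],0],[[0,0,0],[0,6,-2.1],0],[[0,0,0],[0,7.55,-2.1],0]]'
```

```text
time: 21.75
eef_pos: [0.5443, 0.1006, 0.2596]
orientation: [-0.001, 0.121, 0.993, 0.0]
contact_force: [13.9, 18.9, -39.5]
opening: 0.0121
grip_force: 30.0
time: 22.38
eef_pos: [0.5619, 0.1705, 0.2822]
orientation: [-0.002, 0.122, 0.993, -0.001]
contact_force: [-6.3, -2.4, -5.4]
opening: 0.012
grip_force: 30.0
```

```bash
python3 -m pendant '[[[0,0,0],[0,1.6,0.15],0],[[0,0,0],[0,3.15,0.5],0],[[0,0,0],[0,4.65,1.05],0],[[0,0,0],[0,6.1,1.8],0],[[0,0,0],[0,7.4,2.65],0]]'; python3 -m pendant '[[[0,0,0],[0,0.6,0.5],0],[[0,0,0],[0,1.2,1.1],0],[[0,0,0],[0,2.25,2.3],0],[[0,0,0],[0,3.15,3.6],0],[[0,0,0],[0,3.2,4],0]]'; python3 -m pendant '[[[0,0,0],[0,0,0.2],0],[[0,0,0],[0,0,0.3],0],[[0,0,0],[0,0,0.3],0],[[0,0,0],[0,0,0.3],0],[[0,0,0],[0,0,0.3],0]]'
```

```text
time: 23.0
eef_pos: [0.5818, 0.2425, 0.2561]
orientation: [0.0, 0.122, 0.992, -0.0]
contact_force: [-2.5, -2.0, 1.8]
opening: 0.012
grip_force: 30.0
time: 23.62
eef_pos: [0.59, 0.2731, 0.217]
orientation: [0.0, 0.122, 0.992, -0.0]
contact_force: [-16.0, -9.8, 44.2]
opening: 0.0121
grip_force: 30.0
time: 24.25
eef_pos: [0.5908, 0.273, 0.2162]
orientation: [0.001, 0.123, 0.992, 0.001]
contact_force: [-9.3, -9.3, 38.9]
opening: 0.0117
grip_force: 30.1
```

The drum is pressed firmly on its upright stop. I'll release and rise.

```bash
python3 -m pendant '[[[0,0,0],[0,0,-0.3],0],[[0,0,0],[0,0,-0.3],0.3],[[0,0,0],[0,0,-0.3],0.3],[[0,0,0],[0,0,-3],0.3],[[0,0,0],[0,0,-9],0.3]]';python3 -m pendant '[[[0,0,0],[0,0,-4],0.3],[[0,0,0],[1,-1,-7],0.3],[[0,0,0],[4,-4,-7],0.4],[[0,0,0],[8,-7,-6],0.4],[[0,0,0],[11,-9,-5],0.4]]'
python3 - <<'E'
from h import *
print(goal((.4125,.203,.36)))
t,r=tool();im,d=snap('wrist','w4.png');im2,_=bot.read_camera('scene')
cv2.imwrite('pics/w4.png',np.vstack([im,cv2.resize(im2[130:250,120:280],(512,384))])[:,:,::-1][:, :][::1] if 0 else np.hstack([cv2.resize(im,(400,300)),cv2.resize(im2[130:250,120:280],(400,300))])[:,:,::-1])
for c in('wrist','scene'):
  for l in('bolt_knob','drum_handle','block_0'): print(c,l,[(np.round(o['position'],4).tolist(),round(o['confidence'],2)) for o in bot.tip_of(c,l)[:5]])
E
```

```text
time: 24.88
eef_pos: [0.5879, 0.2734, 0.3019]
orientation: [-0.002, 0.122, 0.993, -0.002]
contact_force: [0.8, 0.9, 1.0]
opening: 0.0282
grip_force: 0.0
time: 25.5
eef_pos: [0.4591, 0.2121, 0.3529]
orientation: [-0.0, 0.122, 0.993, 0.0]
contact_force: [0.1, -0.0, 0.1]
opening: 0.0379
grip_force: 0.0
[ 4.3  -2.01 -0.71]
wrist bolt_knob [([0.411, 0.2011, 0.2509], 0.97)]
wrist drum_handle [([0.5481, 0.1057, -0.0007], 0.18)]
wrist block_0 [([0.5376, 0.0503, 0.0036], 0.84), ([0.5271, 0.0872, 0.0374], 0.66), ([0.5618, 0.136, 0.0189], 0.6), ([0.5594, 0.1664, -0.0014], 0.58), ([0.5595, 0.0648, 0.0229], 0.52)]
scene bolt_knob [([0.4122, 0.1979, 0.2483], 0.66)]
scene drum_handle [([0.587, 0.2709, 0.2346], 0.85)]
scene block_0 [([0.6986, -0.0372, 0.0009], 0.72), ([0.5362, 0.0514, 0.0073], 0.59), ([0.5556, 0.066, 0.0265], 0.58), ([0.5592, 0.1337, 0.0179], 0.51), ([0.5279, 0.086, 0.0346], 0.43)]
```

View pics/w4.png

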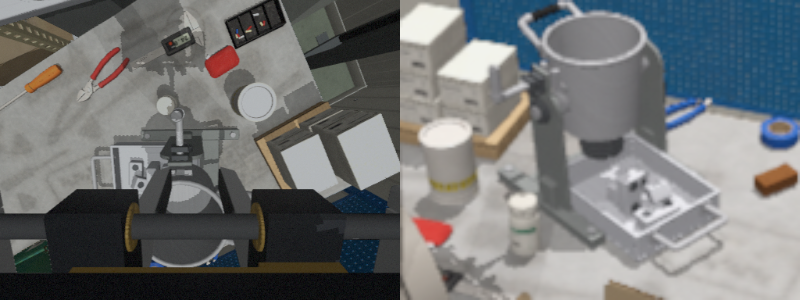

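Drum upright, with the four blocks in the pan and the pan still home. Now I'll push the bolt in.

```bash
python3 -m pendant '[[[0,0,0],[4.3,-2.15,-0.7],0.4],[[0,0,0],[4.3,-2.15,-0.7],0.4],[[0,0,0],[4.3,-2.15,3],0.4],[[0,0,0],[4.3,-2.15,8],0.4],[[0,0,0],[4.3,-2.15,11.8],0.4]]';python3 -m pendant '[[[0,0,0],[0,0,0],0.2],[[0,0,0],[0,0,0],0],[[0,0,0],[0,0,0],0],[[0,0,0],[0,0,0],0],[[0,0,0],[0,0,0],0]]'; python3 -m pendant '[[[0,0,0],[-0.5,0,0],0],[[0,0,0],[-1,0,0],0],[[0,0,0],[-1.5,0,0],0],[[0,0,0],[-2,0,0],0],[[0,0,0],[-2.4,0,0],0]]'
```

```text
time: 26.52
eef_pos: [0.4143, 0.2019, 0.2337]
orientation: [0.0, 0.122, 0.992, -0.001]
contact_force: [0.3, 0.7, -1.3]
opening: 0.0378
grip_force: 0.0
time: 27.15
eef_pos: [0.4144, 0.2013, 0.2368]
orientation: [0.0, 0.123, 0.992, 0.0]
contact_force: [-1.5, -9.1, 5.4]
opening: 0.0132
grip_force: 30.0
time: 27.78
eef_pos: [0.4377, 0.1958, 0.2369]
orientation: [0.0, 0.122, 0.992, 0.0]
contact_force: [-3.1, -6.3, 6.3]
opening: 0.0131
grip_force: 30.0
```

```bash
python3 -m pendant '[[[0,0,0],[-0.1,0,0],0],[[0,0,0],[-0.2,0,0],0],[[0,0,0],[-0.3,0,0],0],[[0,0,0],[-0.3,0,0],0],[[0,0,0],[-0.3,0,0],0]]'; python3 -m pendant '[[[0,0,0],[-0.1,0,0],0],[[0,0,0],[-0.2,0,0],0],[[0,0,0],[-0.3,0,0],0],[[0,0,0],[-0.3,0,0],0],[[0,0,0],[-0.3,0,0],0]]'
```

```text
time: 28.4
eef_pos: [0.4391, 0.1955, 0.2369]
orientation: [-0.001, 0.122, 0.993, 0.0]
contact_force: [-14.4, -4.5, 14.8]
opening: 0.0134
grip_force: 30.0
time: 29.02
eef_pos: [0.44, 0.1953, 0.2367]
orientation: [-0.003, 0.122, 0.993, 0.0]
contact_force: [-28.8, -3.2, 25.5]
opening: 0.013
grip_force: 30.0
```

The force reached 29 N at the stop, so the bolt is home. I'll release in place and rise.

```bash
python3 -m pendant '[[[0,0,0],[0,0,0],0.3],[[0,0,0],[0,0,0],0.4],[[0,0,0],[0,0,0],0.4],[[0,0,0],[0,0,-5],0.4],[[0,0,0],[0,0,-11],0.4]]';python3 -m pendant '[[[0,0,0],[2,0,-2],0.4],[[0,0,0],[5,-3,-3],0.4],[[0,0,0],[5,-8,-3],0.4],[[0,0,0],[5,-12,-3],0.4],[[0,0,0],[5,-12,-3],0.4]]'
python3 - <<'E'
from h import *
print(tool()[0])
im,d=bot.read_camera('top');im2,_=bot.read_camera('scene')
cv2.imwrite('pics/f.png',np.hstack([cv2.resize(im[110:260,110:310],(400,300)),cv2.resize(im2[130:250,120:280],(400,300))])[:,:,::-1])
for c in('top','scene'):
  for l in('bolt_knob','drum_handle','pan','tin','jar','meter','block_0'): print(c,l,[(np.round(o['position'],3).tolist(),round(o['confidence'],2)) for o in bot.tip_of(c,l)[:5]])
E
```

```text
time: 29.65
eef_pos: [0.4425, 0.1944, 0.3466]
orientation: [-0.0, 0.122, 0.992, -0.001]
contact_force: [0.5, 1.0, 0.2]
opening: 0.0376
grip_force: 0.0
time: 30.28
eef_pos: [0.3652, 0.0885, 0.376]
orientation: [0.0, 0.124, 0.992, 0.002]
contact_force: [0.0, 0.4, -0.2]
opening: 0.0375
grip_force: 0.0
[0.36521263 0.08846637 0.37599181]
top bolt_knob []
top drum_handle [([0.588, 0.278, 0.233], 0.73)]
top pan [([0.544, 0.102, -0.002], 0.59)]
top tin [([0.433, 0.336, 0.002], 0.87)]
top jar []
top meter [([0.547, -0.482, -0.002], 0.86)]
top block_0 [([0.697, -0.036, 0.002], 0.6), ([0.538, 0.054, 0.002], 0.56), ([0.558, 0.068, 0.023], 0.54), ([0.565, 0.135, 0.02], 0.51), ([0.525, 0.085, 0.037], 0.41)]
scene bolt_knob [([0.436, 0.194, 0.248], 0.56)]
scene drum_handle [([0.587, 0.272, 0.233], 0.56)]
scene pan [([0.545, 0.098, -0.0], 0.6), ([0.564, 0.167, 0.002], 0.51)]
scene tin [([0.439, 0.334, -0.001], 0.66)]
scene jar [([0.4, 0.172, -0.001], 0.63)]
scene meter [([0.548, -0.482, -0.003], 0.83)]
scene block_0 [([0.537, 0.052, 0.005], 0.72), ([0.697, -0.037, 0.002], 0.71), ([0.53, 0.087, 0.033], 0.64), ([0.562, 0.138, 0.016], 0.62), ([0.556, 0.064, 0.027], 0.4)]
```

View pics/f.png

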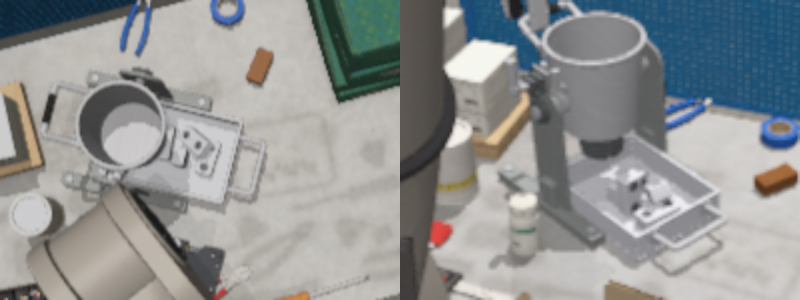

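The drum is empty and upright, the bolt and pan are home, the four blocks are in the pan, and the tin, jar and meter haven't moved.

```bash
python3 -c "
from station import bot
print(bot.hand_in())"
```

```text
the job is handed in; nothing more can be done
None
```

The job is done and handed in at about 30 s of the 72 s allowed: the pan is home with all four blocks in it, the drum is empty and upright, the bolt is fully home, and the tin, jar and meter are where they were; the judge's result was not shown.

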